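# Chase the blind thread in a badge press's lower die

### The job

A hand tap stands started in the blind threaded hole of the badge press's lower die. Drop the bar tap wrench down over the tap's square and chase the thread the proper way: half a turn forward (clockwise from above), a quarter turn back, half a turn forward, a quarter back, and so on until the tap comes up solid on the bottom of the hole, about one whole turn below where it stands now. Stop as soon as you feel the bottom, never force the tap, leave the wrench sitting on it, and leave everything else on the bench where it is.

Things in the scene. Friction and masses are not known exactly. Their poses are not given: they have to be found in the camera images.
- tap: Steel hand tap (20 mm thread) upright in the lower die: 16 mm round shank, flat shoulder, on it a 12 x 12 mm square 15 mm high under an 8.5 x 8.5 x 3 mm pilot. Origin on its axis at the shoulder, about 127 mm up; z up, x and y square to the flats, so yaw shows its turning. Clockwise from above is forward and sinks it 2.5 mm a turn. It can turn but not tilt or lift, and stays where it is left.
- tap_top (a point): Top end of the tap, on its axis, 18 mm above the shoulder. Turning takes 0.2 to 0.25 N m either way. At the bottom of the hole the effort climbs steeply; at about 0.8 N m (square and wrench then press on each other with 300 N in all) the tap snaps.
- hole_mouth (a point): Mouth of the blind hole: centre of the round boss's face on the lower die, 66 mm above the bench, on the tap's axis. The bottom of the hole stops the tap 0.91 to 1.09 turn forward of its start, differently each time; nothing shows where. Backwards it has 0.1 to 0.3 turn beyond its start.
- wrench: Bar tap wrench lying flat, left of the press: dark steel block 42 (x) x 28 (y) x 20 mm (z) with a 13 x 13 mm square hole right through, chamfered 1.5 mm below, and two 10 mm round arms along +x and -x at half height, 154 mm end to end; 0.26 kg. Origin: centre of the block's underside. It fits the square at any quarter turn, with 0.08 rad play each way; home when its underside is on the shoulder.
- wrench_grip (a point): Middle of the wrench's block, on the hole's axis, 10 mm above its underside: grip it across the two long sides, 28 mm apart (along y).
- press: Hand badge press, fixed. Origin on the bench under the tap's axis. Base plate 110 mm wide (x), along y from +95 to -365 mm; on it a brass slide and the 86 mm square aluminium lower die at the origin. The head stands from y = -200 to -320 mm, 310 mm tall, its lever leaning on to y = -415 mm, 480 mm high.
- t_handle: Bystander: small T-handled tap wrench, 75 mm stem and 64 mm cross bar, lying flat, 22 mm high. Origin at its middle on the bench, stem along x.
- die_ring: Bystander: aluminium ring 72 mm across, 14 mm high, flat on the bench. Origin at the centre of its underside.
- shells: Bystander: stack of steel badge shells 57 mm across, 22 mm high. Origin at the centre of its underside.
- oil: Bystander: white bottle 44 mm across, 115 mm tall, black cap. Origin at the centre of its underside.
- screw_jar: Bystander: glass jar 60 mm across, 62 mm tall, steel lid. Origin at the centre of its underside.
- driver: Bystander: screwdriver 170 mm long lying flat, black handle. Origin near its middle on the bench, length along x.
- badge: Bystander: finished white badge 59 mm across, 8 mm high. Origin at the centre of its underside.

How it is judged:
By the outcome, as a careful person would: the job done as asked, in the order asked, and still so for the second after the job is handed in, with the robot touching nothing.
It also fails if it takes over 72 s, if anything falls off the work surface, if the arm or the gripper's body presses on something with over 40 N, if the wrist force passes 120 N, or if a joint passes its speed limit or range.

### The arm

A 6-joint arm with a two-finger parallel gripper is mounted at the origin on the work surface. World frame = base frame: x ahead of the robot, y to its left, z up, the work surface at z = 0. Lengths are in m, angles in rad, forces in N, time in s.
With the tool pointing down it reaches from about 0.375 to 0.975 m from the base axis. Payload 3.8 kg.
Tool frame: the origin (TCP) lies at the very end of the fingers, on their centre line; the grasp point (between the pads) lies behind it (bot.tcp_to_grasp is the y of the grasp point in the tool frame, in m); y points along the fingers, z is the direction in which the jaws open and shut, and the axes are right-handed (so a half turn about y gives the same grasp; the last joint's range is limited). The gripper opens to 85 mm and grips with 20 to 120 N. Pads are 22 mm wide; open, the fingers measure 114 mm over their backs; the gripper's body (76 mm by 85 mm) begins 54 mm behind the grasp point. The pads swing forward as they close: fully open they stand 13 mm farther back than shut.
Start: joints at [1.258, 0.264, 1.604, -0, 1.274, -0.037], TCP at [0.184, 0.649, 0.231] pointing down, gripper open.
Joint ranges: [-2.63, 2.63], [-0.94, 2.18], [0.31, 2.57], [-1.31, 4.45], [0, 2.66], [-2.55, 2.55]. Speed limits (rad/s): [2.57, 2.57, 3.14, 3.14, 3.14, 3.14].

### API

Orientations are given as a rotation vector (axis times angle).
In Python, from workcell import bot, optics, workorder gives the robot as it stands.
- The arm moves only by the shell command python3 -m handwheel 'ROWS' [FORCE]. ROWS is JSON, a list of rows, each a list of 7 numbers: the shift along the tool's x, y, z in m, then the turn, a rotation vector about the tool's x, y, z in rad, then the opening, from 0 (shut) to 1 (fully open). A call has 1 to 8 rows; each row shifts and turns the commanded pose from where the row before left it, along the tool's axes as they then stand; what a row does not reach is not made up. A row lasts 1/8 s, in which the tool goes at most 62.5 mm and 10.7 degrees, less where a joint would pass 70% of its speed; a pose out of reach is approached as far as the arm can. A call with a gripper value outside its range is refused whole. The fingers move at their own pace and stop on an object; FORCE is the grip in N (left out, the last holds). Time passes only in rows, so rows that do not move let the fingers close. It gives the time, the measured TCP pose, the force and the opening at its end, in the units of the state.
- bot.read_state(): the state, without advancing time (a new reading comes with each control period).
- optics.read_camera(name): name is "scene" or "side" or "wrist"; returns a dict with "image" (384x512x3 uint8, red, green, blue), "z_map" (384x512 float32, m along the optical axis (not along the pixel's ray), 0 where there is no reading), "mtx" (3x3 intrinsics, pixels), "dist" ([k1, k2, p1, p2, k3] as OpenCV has them; the pictures are not rectified), "world_from_camera" (4x4, takes a point from camera to world coordinates); the wrist camera has in their place "hand_eye" (4x4, takes a point from camera to tool coordinates, whose origin is the TCP and whose axes are the tool frame's). Camera axes: x right, y down, z forward; pixel columns grow to the right and rows downward; lengths in m; the calibration is good to about 2 mm. A picture is of the moment at which its call begins: read the wrist's pose just before it.
- workorder.finish_job(): hands the job in, once; it reports no verdict.
The state is a dict: "time": time; "q": joint angles; "joint_vel": joint speeds; "joint_torque": joint torques, N m; "tool_pos": TCP position; "tcp_rot": TCP orientation; "wrist_force": force on the tool from outside, world axes, zero at the start; "torque": the same for the moment, N m; "width": opening from 0.0 (shut) to 1.0 (fully open).
Only numpy, scipy, OpenCV 4.12 (cv2) and the standard library are available. Lean on these libraries where they do the work, as an engineer would, in place of code of your own. Each camera call takes 0.05 s, during which the arm holds its last target.

## Working session

There is one attempt and no reset: what is moved stays moved. The work goes in short steps, Python scripts to look and compute and a shell command to move; the robot and the scene stay as the last step left them, time stands still between calls to the robot, and variables do not carry over. Pictures are saved under pics/ and viewed, and the job is handed in when it is done.

```bash
ls; mkdir -p pics; cat > look.py <<'E'
import numpy as np,cv2,sys
from workcell import bot,optics
def snap(n,f):
    s=bot.read_state(); c=optics.read_camera(n); cv2.imwrite('pics/'+f,c['image'][:,:,::-1]); np.savez('pics/'+f+'.npz',tp=s['tool_pos'],tr=s['tcp_rot'],**c); return s,c
E
python3 - <<'E'
from look import *
np.set_printoptions(precision=4,suppress=True)
for n in ['scene','side','wrist']:
    s,c=snap(n,n+'1.png')
print(s,bot.tcp_to_grasp)
print(c['mtx'],c['dist'],c['hand_eye'])
for n in ['scene','side']: print(np.load(f'pics/{n}1.png.npz')['world_from_camera'])
E
```

```text
pics
{'time': 0.1, 'q': array([ 1.2581,  0.2647,  1.6052,  0.    ,  1.2737, -0.0369]), 'joint_vel': array([ 0.0015, -0.0016, -0.0031,  0.0004, -0.0007,  0.0009]), 'joint_torque': array([ -0.    , -51.6706, -36.859 ,  -0.0001,   0.0063,   0.    ]), 'tool_pos': array([0.1836, 0.6489, 0.2301]), 'tcp_rot': array([-1.5619,  0.2168, -0.2163]), 'wrist_force': array([0.0028, 0.314 , 1.0535]), 'torque': array([-0.02  ,  0.0378, -0.0498]), 'width': 1.0014046967496555} -0.0187
[[294.1053   0.     247.6013]
 [  0.     294.1053 190.9474]
 [  0.       0.       1.    ]] [0.0071 0.     0.     0.     0.    ] [[-0.0004  0.9558  0.2942 -0.076 ]
 [ 0.0003 -0.2942  0.9558 -0.1434]
 [ 1.      0.0005 -0.0002 -0.0003]
 [ 0.      0.      0.      1.    ]]
[[-0.7192  0.4834 -0.499   0.9848]
 [ 0.6946  0.5192 -0.4981  0.6049]
 [ 0.0183 -0.7048 -0.7091  0.7429]
 [ 0.      0.      0.      1.    ]]
[[ 0.8596 -0.3025  0.4117  0.0161]
 [-0.5103 -0.547   0.6636 -0.631 ]
 [ 0.0245 -0.7805 -0.6246  0.8916]
 [ 0.      0.      0.      1.    ]]
```

View pics/scene1.png

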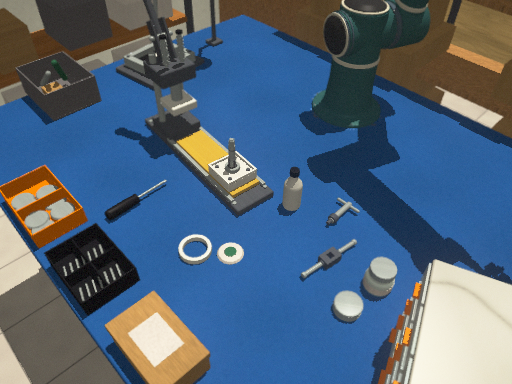

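View pics/side1.png

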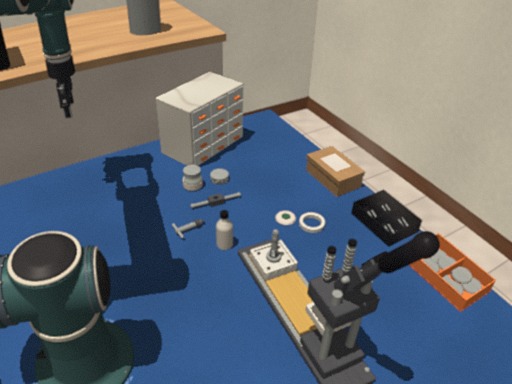

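View pics/wrist1.png

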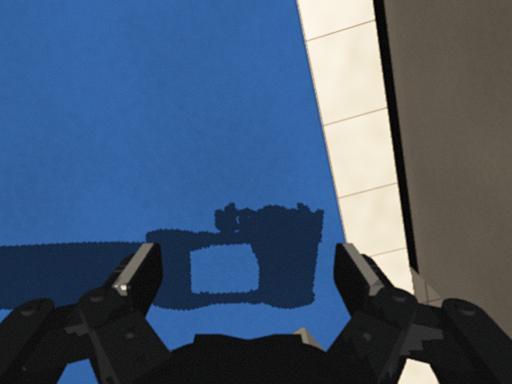

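The scene camera shows the wrench block at about (329,258), with arms running from (305,275) to (354,242). The tap is at about (232,145). Next I'll measure both.

```bash
cat >> look.py <<'E'
from scipy.spatial.transform import Rotation as R
def load(f): return np.load('pics/'+f+'.npz')
def W(c):
    if 'world_from_camera' in c: return c['world_from_camera']
    T=np.eye(4);T[:3,:3]=R.from_rotvec(c['tr']).as_matrix();T[:3,3]=c['tp'];return T@c['hand_eye']
def ray(c,uv):
    uv=np.atleast_2d(np.array(uv,float)); p=cv2.undistortPoints(uv[:,None],c['mtx'],c['dist'])[:,0]
    d=np.c_[p,np.ones(len(p))]@W(c)[:3,:3].T; return W(c)[:3,3],d
def plane(c,uv,z):
    o,d=ray(c,uv); return o+d*((z-o[2])/d[:,2])[:,None]
def cloud(c):
    v,u=np.mgrid[:384,:512]; o,d=ray(c,np.c_[u.ravel(),v.ravel()]); P=o+d*c['z_map'].ravel()[:,None]; return P.reshape(384,512,3)
def tri(c1,a,c2,b):
    o1,d1=ray(c1,a);o2,d2=ray(c2,b);d1=d1[0];d2=d2[0]
    t=np.linalg.lstsq(np.c_[d1,-d2],o2-o1,rcond=None)[0];p=o1+t[0]*d1;q=o2+t[1]*d2;return (p+q)/2,np.linalg.norm(p-q)
E
python3 - <<'E'
from look import *
np.set_printoptions(precision=4,suppress=True)
a=load('scene1.png');b=load('side1.png')
print('tap top',plane(a,[[232,139]],.145),plane(b,[[276,231]],.145),tri(a,[232,139],b,[276,231]))
print('block',plane(a,[[329,257]],.02),'arms',plane(a,[[305,275],[354,242]],.01))
print('side block',plane(b,[[215,199]],.02),plane(b,[[193,206],[240,195]],.01))
for c in (a,b):
    P=cloud(c); m=(P[...,2]>.13)&(P[...,2]<.16)&(c['z_map']>0); print('hi',m.sum())
for c,n,box in((a,'za.png',(190,110,380,300)),(b,'zb.png',(180,160,330,300))):
    im=c['image'][box[1]:box[3],box[0]:box[2],::-1]; cv2.imwrite('pics/'+n,cv2.resize(im,None,fx=3,fy=3,interpolation=2))
E
```

```text
tap top [[0.4912 0.0227 0.145 ]] [[0.4911 0.0159 0.145 ]] (array([0.491 , 0.0192, 0.1427]), np.float64(0.004171683676054348))
block [[0.5025 0.338  0.02  ]] arms [[0.5671 0.3292 0.01  ]
 [0.4239 0.3466 0.01  ]]
side block [[0.4895 0.3255 0.02  ]] [[0.4244 0.3389 0.01  ]
 [0.5689 0.3172 0.01  ]]
hi 1117
hi 3715
```

View pics/za.png

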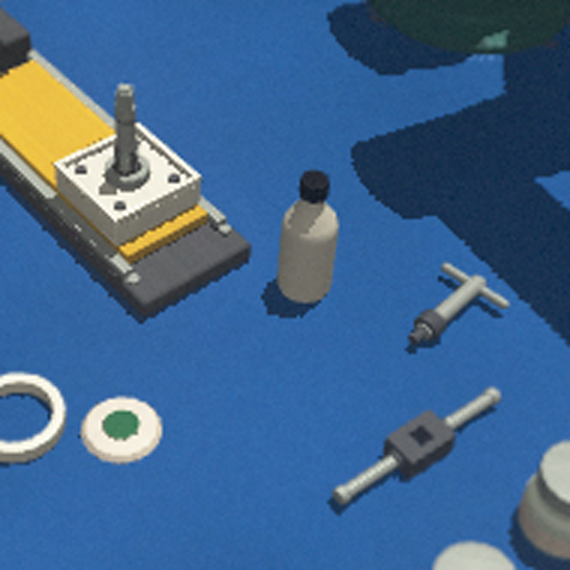

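View pics/zb.png

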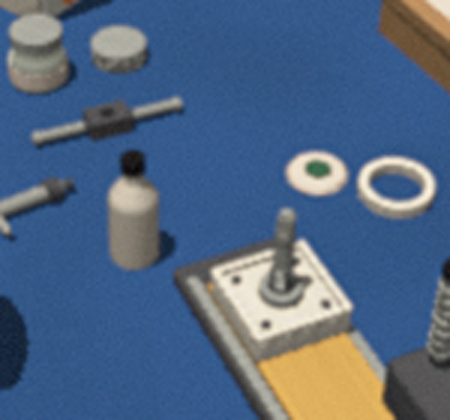

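```bash
python3 - <<'E'
from look import *
np.set_printoptions(precision=4,suppress=True)
s=bot.read_state();print(R.from_rotvec(s['tcp_rot']).as_matrix())
for f in('scene1.png','side1.png'):
    c=load(f);P=cloud(c); 
    m=(P[...,2]>.005)&(P[...,2]<.035)&(abs(P[...,0]-.497)<.085)&(abs(P[...,1]-.333)<.03)&(c['z_map']>0)
    Q=P[m];mu=Q.mean(0);e=np.linalg.eigh(np.cov(Q[:,:2].T))[1][:,-1]
    a=(Q[:,:2]-mu[:2])@e; b=(Q[:,:2]-mu[:2])@[-e[1],e[0]]
    print(f,m.sum(),mu,np.arctan2(e[1],e[0]),'mid',mu[:2]+e*(a.max()+a.min())/2,a.max()-a.min(),np.percentile(Q[:,2],[5,50,95]))
    blk=Q[Q[:,2]>.0155];print('blk',len(blk),blk.mean(0),(blk.max(0)+blk.min(0))/2)
    m=(P[...,2]>.13)&(P[...,2]<.16)&(abs(P[...,0]-.49)<.03)&(abs(P[...,1]-.019)<.03)
    print('tap',m.sum(),P[m].mean(0),P[m].max(0))
E
```

```text
[[ 0.9622 -0.0006  0.2723]
 [-0.2723 -0.0017  0.9622]
 [-0.0001 -1.     -0.0018]]
scene1.png 523 [0.501  0.337  0.0147] 3.0073909507233427 mid [0.4966 0.3376] 0.15416376858581746 [0.0076 0.0147 0.0202]
blk 235 [0.4976 0.3362 0.0185] [0.4979 0.3366 0.0192]
tap 42 [0.4928 0.0221 0.1391] [0.5002 0.0281 0.1465]
side1.png 275 [0.4933 0.3291 0.0137] 3.008067839047113 mid [0.4942 0.329 ] 0.15459691872747022 [0.0062 0.0135 0.0203]
blk 95 [0.4942 0.3305 0.0186] [0.5084 0.3322 0.0197]
tap 39 [0.489  0.0147 0.1397] [0.498  0.0219 0.1461]
```

```bash
python3 -m handwheel '[[0.039,0,-0.0435,0,0,0,1],[0.039,0,-0.0435,0,0,0,1],[0.039,0,-0.0435,0,0,0,1],[0.039,0,-0.0435,0,0,0,1],[0.039,0,-0.0435,0,0,0,1],[0.039,0,-0.0435,0,0,0,1],[0.039,0,-0.0435,0,0,0,1],[0.039,0,-0.0435,0,0,0,1]]' 50
python3 -m handwheel '[[0.039,0,-0.0435,0,0,0,1],[0.039,0,-0.0435,0,0,0,1],[0.039,0.008,-0.0435,0,0,0,1],[0.039,0.012,-0.0435,0,0,0,1],[0,0,0,0,0,0,1]]'
python3 - <<'E'
from look import *
s,c=snap('wrist','w2.png');print(s)
E
```

```text
time: 1.15
tool_pos: [0.3896, 0.2279, 0.2312]
tcp_rot: [-1.56, 0.216, -0.216]
wrist_force: [0.9, 0.2, 0.8]
width: 1.005
time: 1.78
tool_pos: [0.4923, 0.0163, 0.21]
tcp_rot: [-1.561, 0.222, -0.219]
wrist_force: [-0.1, 0.3, -1.0]
width: 0.998
{'time': 1.775, 'q': array([-1.67485182e-02, -6.88048769e-02,  2.00740480e+00, -9.60650893e-04,
        1.20504722e+00, -1.30571740e+00]), 'joint_vel': array([ 0.06711432, -0.02731179,  0.01233719,  0.04023754,  0.02989441,
        0.03472759]), 'joint_torque': array([ -1.51524335, -31.44609332, -36.41291142,  -0.38406154,
        -0.28598495,  -0.29454919]), 'tool_pos': array([0.49225698, 0.01634618, 0.20999633]), 'tcp_rot': array([-1.56062571,  0.2224972 , -0.21946062]), 'wrist_force': array([-0.08718008,  0.29384887, -1.00203987]), 'torque': array([ 0.06202484,  0.00080501, -0.0170816 ]), 'width': 0.9983955913110482}
```

View pics/w2.png

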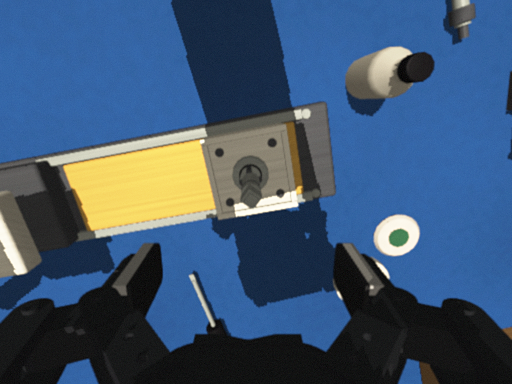

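The tap is at about (250,185), seen obliquely and in shade. I'll shift so the camera sits directly above it and lower.

```bash
python3 -m handwheel '[[0.038,0.01,0,0,0,0,1],[0.038,0.03,0,0,0,0,1],[0,0.03,0,0,0,0,1],[0,0,0,0,0,0,1],[0,0,0,0,0,0,1]]'
python3 - <<'E'
from look import *
s,c=snap('wrist','w3.png');print(s['tool_pos'],s['tcp_rot'])
im=c['image'][20:180,170:340,::-1]
im=cv2.convertScaleAbs(im,alpha=1.6,beta=20)
cv2.imwrite('pics/w3z.png',cv2.resize(im,None,fx=3.5,fy=3.5,interpolation=2))
P=cloud(c)
np.set_printoptions(precision=3,suppress=True)
m=P[...,2]>.14; print(m.sum(), P[m].mean(0), np.argwhere(m).mean(0))
m=(P[...,2]>.12)&(c['z_map']<.2)&(c['z_map']>0); m[200:]=0; print(m.sum(), P[m].mean(0))
E
```

```text
time: 2.45
tool_pos: [0.5651, 0.0002, 0.1423]
tcp_rot: [-1.56, 0.215, -0.216]
wrist_force: [0.8, 1.1, 1.0]
width: 1.002
[5.65117414e-01 1.79485944e-04 1.42296293e-01] [-1.55976797  0.21480775 -0.21596541]Traceback (most recent call last):
  File "<stdin>", line 6, in <module>
  File "look.py", line 16, in cloud
    v,u=np.mgrid[:384,:512]; o,d=ray(c,np.c_[u.ravel(),v.ravel()]); P=o+d*c['z_map'].ravel()[:,None]; return P.reshape(384,512,3)
                                 ~~~^^^^^^^^^^^^^^^^^^^^^^^^^^^^^^
  File "look.py", line 12, in ray
    d=np.c_[p,np.ones(len(p))]@W(c)[:3,:3].T; return W(c)[:3,3],d
                               ~^^^
  File "look.py", line 9, in W
    T=np.eye(4);T[:3,:3]=R.from_rotvec(c['tr']).as_matrix();T[:3,3]=c['tp'];return T@c['hand_eye']
                                       ~^^^^^^
KeyError: 'tr'
```

View pics/w3z.png

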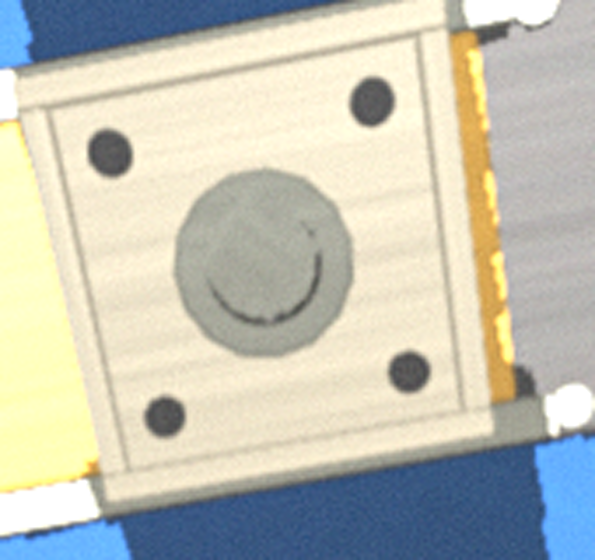

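```bash
python3 - <<'E'
from look import *
c=load('w3.png'); u0,v0=215,65
im=c['image'][v0:v0+60,u0:u0+60].astype(float).mean(2)
im=cv2.GaussianBlur(im,(3,3),0.7)
print(im[25:40,20:40].mean(), np.percentile(im,[5,95]))
o=np.clip((im-np.percentile(im[15:40,15:40],2))/(np.percentile(im[15:40,15:40],98)-np.percentile(im[15:40,15:40],2))*255,0,255).astype(np.uint8)
z=c['z_map'][v0:v0+60,u0:u0+60]; print(z.min(),z.max(),np.percentile(z,[1,5,10]))
zz=np.clip((z-.12)/(.16-.12)*255,0,255).astype(np.uint8)
cv2.imwrite('pics/w3t.png',cv2.resize(np.hstack([o,zz]),None,fx=6.6,fy=6.6,interpolation=cv2.INTER_CUBIC))
P=cloud(c)
np.set_printoptions(precision=4,suppress=True)
for lo,hi in((.1435,.149),(.14,.15),(.123,.13)):
    m=(P[...,2]>lo)&(P[...,2]<hi)&(c['z_map']>0)&(abs(P[...,0]-.49)<.03)&(abs(P[...,1]-.02)<.03); print(m.sum(), P[m].mean(0), np.argwhere(m).mean(0)[::-1])
E
```

```text
90.7126920965483 [ 82.82407273 135.00694744]
0.0 0.22516362 [0.13112578 0.13245438 0.1336059 ]
438 [0.4882 0.0196 0.1456] [243.5616  92.5708]
715 [0.4881 0.0195 0.1445] [243.4364  92.4517]
131 [0.4893 0.0201 0.1279] [245.6107  95.3435]
```

View pics/w3t.png

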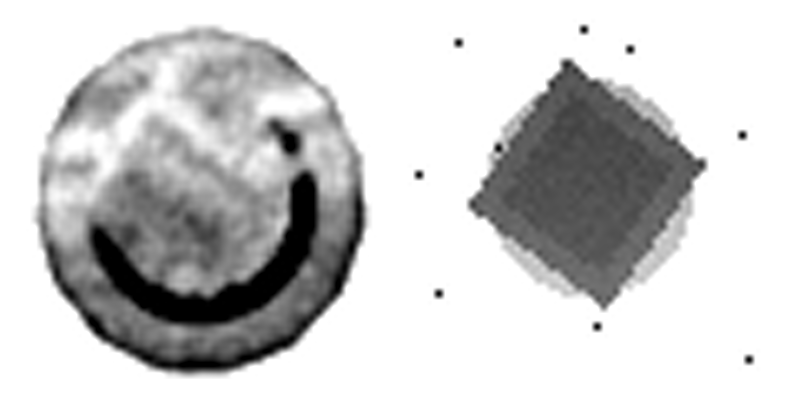

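The depth map shows the tap's square clearly. I'll fit its world pose.

```bash
python3 - <<'E'
from look import *
c=load('w3.png');P=cloud(c);near=(c['z_map']>0)&(abs(P[...,0]-.489)<.02)&(abs(P[...,1]-.0195)<.02)
np.set_printoptions(precision=4,suppress=True)
for lo in(.136,.138,.1435):
    m=((P[...,2]>lo)&near).astype(np.uint8); m=cv2.morphologyEx(m,cv2.MORPH_OPEN,np.ones((3,3)))
    k=max(cv2.findContours(m,0,1)[0],key=cv2.contourArea)[:,0]
    z=.142 if lo<.14 else .145
    X=plane(c,k,z)[:,:2]; r=cv2.minAreaRect((X*1000).astype(np.float32)); print(lo,r, np.deg2rad(r[2]))
E
```

```text
0.136 ((488.0956115722656, 19.505870819091797), (12.028745651245117, 11.962574005126953), 39.23006057739258) 0.6846937228323282
0.138 ((488.0956115722656, 19.505870819091797), (12.028745651245117, 11.962574005126953), 39.23006057739258) 0.6846937228323282
0.1435 ((488.01934814453125, 19.44803810119629), (8.664131164550781, 8.625182151794434), 39.97941207885742) 0.6977723737876529
```

```bash
python3 -m handwheel '[[-0.014,-0.01,0.052,0,0,0,1],[-0.014,0,0.052,0,0,0,1],[-0.014,0,0.052,0,0,0,1],[-0.014,0,0.052,0,0,0,1],[-0.014,0,0.052,0,0,0,1],[-0.013,0.03,0.052,0,-0.14,0,1],[0,0,0,0,0,0,1],[0,0,0,0,0,0,1]]'
cat > wr.py <<'E'
from look import *
s,c=snap('wrist','w4.png');print(s['tool_pos'],s['tcp_rot'],s['q'])
c=load('w4.png');P=cloud(c);near=(c['z_map']>0)&(abs(P[...,0]-.496)<.09)&(abs(P[...,1]-.333)<.03)
m=(near&(P[...,2]>.004)).astype(np.uint8);k=max(cv2.findContours(m,0,1)[0],key=cv2.contourArea)[:,0]
X=plane(c,k,.01)[:,:2];print('all',cv2.minAreaRect((X*1000).astype(np.float32)))
m=(near&(P[...,2]>.015)).astype(np.uint8);m=cv2.morphologyEx(m,cv2.MORPH_OPEN,np.ones((3,3)));k=max(cv2.findContours(m,0,1)[0],key=cv2.contourArea)[:,0]
X=plane(c,k,.02)[:,:2];print('block',cv2.minAreaRect((X*1000).astype(np.float32)), np.median(P[m>0],0))
E
python3 wr.py
```

```text
time: 3.5
tool_pos: [0.5703, 0.3223, 0.1226]
tcp_rot: [-1.568, 0.105, -0.107]
wrist_force: [0.9, -0.8, 0.0]
width: 1.002
[0.57031808 0.32227524 0.12260015] [-1.56788294  0.10518522 -0.10733485] [ 4.76567022e-01  3.09630082e-01  1.75407297e+00 -5.13300629e-04
  1.07656448e+00 -9.58667453e-01]
all ((750.337890625, 321.38916015625), (280.4775695800781, 106.27521514892578), 82.51264190673828)
block ((741.001953125, 322.2815246582031), (268.42816162109375, 100.94784545898438), 82.51116180419922) [0.55672889 0.33398708 0.20599095]
```

View pics/w4.png

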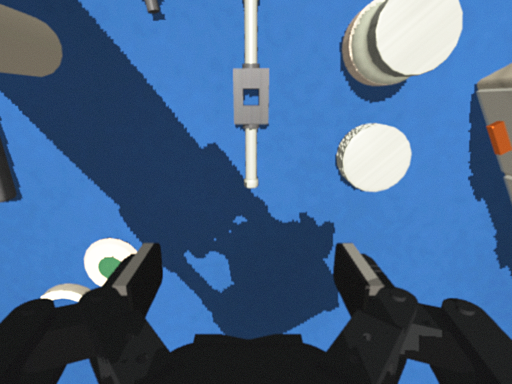

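```bash
sed -i "s/^s,c=snap.*$//;s/(c\['z_map'\]>0)&/(c['z_map']>0)\&(P[...,2]<.035)\&/" wr.py; python3 wr.py
```

```text
all ((496.6905822753906, 334.5691223144531), (29.0694580078125, 147.59906005859375), 83.46095275878906)
block ((494.2205505371094, 334.7561950683594), (27.933507919311523, 55.48603439331055), 83.46062469482422) [0.49079196 0.33505327 0.02050865]
```

```bash
sed -i "s/P\[...,2\]>.015/P[...,2]>.0178/;s/np.ones((3,3))/np.ones((5,5))/" wr.py; python3 wr.py; python3 - <<'E'
from look import *
c=load('w4.png');im=c['image'][85:110,238:265].astype(float).mean(2);z=c['z_map'][85:110,238:265]
m=(z>np.median(z)+.01);vv,uu=np.nonzero(m);print(m.sum(),uu.mean()+238,vv.mean()+85,plane(c,[[uu.mean()+238,vv.mean()+85]],.02))
print(plane(c,[[251,97]],.02))
E
```

```text
all ((496.6905822753906, 334.5691223144531), (29.0694580078125, 147.59906005859375), 83.46095275878906)
block ((492.3145751953125, 335.11505126953125), (28.099666595458984, 41.553680419921875), 82.2673568725586) [0.49078786 0.3352141  0.02072828]
256 250.5 96.5 [[0.49249812 0.33500135 0.02      ]]
[[0.49292681 0.33534593 0.02      ]]
```

The block is centred at (0.4924, 0.3351) with yaw −0.135. In the view it's at (251,97), and the jar is well clear. I'll descend and grip.

```bash
python3 -m handwheel '[[-0.0395,0.01,0.001,0,0,0,1],[-0.0395,0.03,0.001,0,0,0,1],[0,0.04,0,0,0,0,1],[0,0.025,0,0,0,0,1],[0,0.0105,0,0,0,0,1],[0,0,0,0,0,0,1],[0,0,0,0,0,0,1]]'
python3 - <<'E'
from workcell import bot
s=bot.read_state();print(s['tool_pos'],s['q'][0]-s['q'][5],s['wrist_force'])
E
```

```text
time: 4.42
tool_pos: [0.4938, 0.335, 0.0075]
tcp_rot: [-1.566, 0.105, -0.109]
wrist_force: [0.4, -0.1, 0.3]
width: 1.002
[0.49375979 0.33495745 0.00752046] 1.4341879771673072 [ 0.35043114 -0.13576664  0.34823332]
```

```bash
python3 -m handwheel '[[-0.0014,0.003,0,0,0,0,1],[0,0,0,0,0,0,0.3],[0,0,0,0,0,0,0],[0,0,0,0,0,0,0],[0,0,0,0,0,0,0],[0,0,0,0,0,0,0]]' 60
python3 - <<'E'
from workcell import bot
s=bot.read_state();print(s['tool_pos'],s['q'][0]-s['q'][5],s['wrist_force'],s['torque'],s['width'])
E
```

```text
time: 5.18
tool_pos: [0.4911, 0.335, 0.0032]
tcp_rot: [-1.568, 0.106, -0.107]
wrist_force: [-0.1, -0.4, 2.8]
width: 0.315
[0.491128   0.33498974 0.0031541 ] 1.4350502865504762 [-0.08467799 -0.35414205  2.82399778] [0.00190327 0.0027018  0.01579774] 0.31460482931070366
```

```bash
python3 -m handwheel '[[0,-0.03,0,0,0,0,0],[0,-0.06,0,0,0,0,0],[0,-0.06,0,0,0,0,0],[0.0177,-0.027,-0.0475,0,0,0,0],[0.0177,0,-0.0475,0,0,0,0],[0.0177,0,-0.0475,0,0,0,0],[0.0177,0,-0.0475,0,0,0,0],[0.0177,0,-0.0475,0,0,0,0]]'
python3 -m handwheel '[[0.0177,0,-0.0475,0,0,0,0],[0,0,0,0,-0.165,0,0],[0,0,0,0,-0.165,0,0],[0,0,0,0,-0.165,0,0],[0,0,0,0,-0.165,0,0],[0,0,0,0,-0.165,0,0],[0,0,0,0,0,0,0],[0,0,0,0,0,0,0]]'
cat > tap.py <<'E'
from look import *
f=sys.argv[1]; s,c=snap('wrist',f);print(s['tool_pos'],s['q'],s['q'][0]-s['q'][5],s['wrist_force'],s['torque'])
c=load(f);P=cloud(c);near=(c['z_map']>0)&(abs(P[...,0]-.489)<.02)&(abs(P[...,1]-.0195)<.02)&(P[...,2]<.151)
m=((P[...,2]>.136)&near).astype(np.uint8); m=cv2.morphologyEx(m,cv2.MORPH_OPEN,np.ones((3,3)))
k=max(cv2.findContours(m,0,1)[0],key=cv2.contourArea)[:,0]
r=cv2.minAreaRect((plane(c,k,.142)[:,:2]*1000).astype(np.float32)); print(r, np.deg2rad(r[2]))
E
python3 tap.py w5.png
```

```text
time: 6.18
tool_pos: [0.5456, 0.0858, 0.1787]
tcp_rot: [-1.568, 0.108, -0.105]
wrist_force: [1.0, 0.1, -2.0]
width: 0.31
time: 7.18
tool_pos: [0.5569, 0.038, 0.1791]
tcp_rot: [-1.503, -0.536, 0.538]
wrist_force: [0.9, -0.9, -2.6]
width: 0.31
[0.55694766 0.03798318 0.17912369] [ 2.34832676e-02  8.41891413e-02  1.91244514e+00 -1.59091312e-05
  1.14617769e+00 -2.23383553e+00] 2.2573187970409068 [ 0.92933848 -0.93277451 -2.63487095] [-0.02220781  0.00845592  0.01171474]
((488.1778869628906, 18.963062286376953), (11.613619804382324, 12.845142364501953), 39.32095718383789) 0.6862801678936884
```

View pics/w5.png

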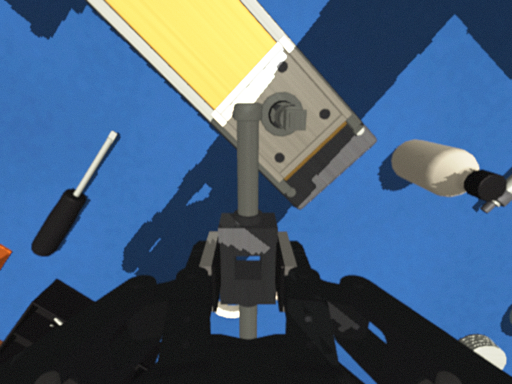

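The wrench is held straight: its block hole is at about (248,267) and the tap at (290,117). I'll measure the hole centre in the tool frame and work out the shift.

```bash
python3 - <<'E'
from look import *
np.set_printoptions(precision=4,suppress=True)
c=load('w5.png');H=c['hand_eye']
v,u=np.mgrid[205:315,212:285];z=c['z_map'][205:315,212:285]
p=cv2.undistortPoints(np.c_[u.ravel(),v.ravel()].astype(float)[:,None],c['mtx'],c['dist'])[:,0]
T=(np.c_[p,np.ones(len(p))]*z.ravel()[:,None])@H[:3,:3].T+H[:3,3]; T=T.reshape(z.shape+(3,))
im=c['image'][205:315,212:285].mean(2)
o=np.clip((T[...,1]+.04)/.05*255,0,255).astype(np.uint8)
cv2.imwrite('pics/w5z.png',cv2.resize(np.hstack([np.clip(im*2.5,0,255).astype(np.uint8),o]),None,fx=5,fy=5,interpolation=0))
for (r,cc) in [(55,20),(55,50),(40,36),(80,36),(62,36),(20,36)]: print(r+205,cc+212,T[r,cc])
E
```

```text
260 232 [-0.0024 -0.0178 -0.007 ]
260 262 [-0.002  -0.017   0.0075]
245 248 [-0.0102 -0.0173  0.0007]
285 248 [ 0.0113 -0.0181  0.0008]
267 248 [ 0.0079 -0.0073  0.0008]
225 248 [-0.0198 -0.0156  0.0007]
```

View pics/w5z.png

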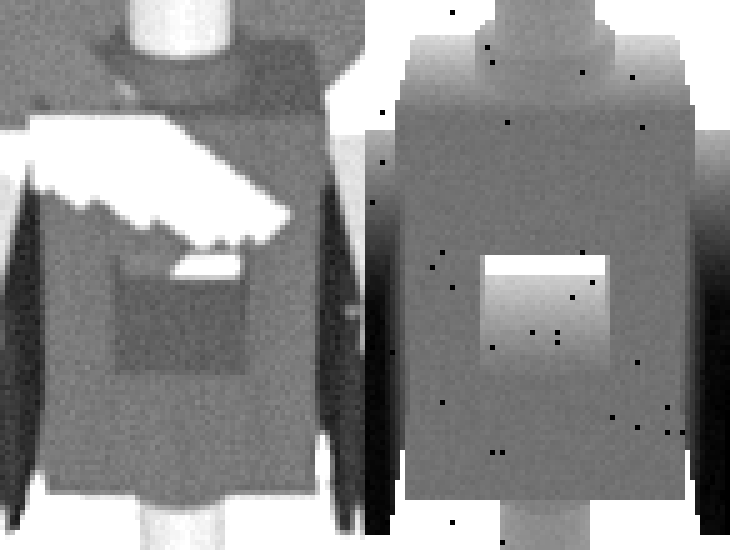

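```bash
python3 - <<'E'
from look import *
np.set_printoptions(precision=4,suppress=True)
c=load('w5.png');H=c['hand_eye']
uv=np.array([[234.5,255.5],[260.5,255.5],[260.5,279.5],[234.5,279.5],[217.5,225.5],[277.5,225.5],[275.5,304.5],[219.5,304.5]])
p=cv2.undistortPoints(uv[:,None],c['mtx'],c['dist'])[:,0]
d=np.c_[p,np.ones(8)]@H[:3,:3].T;X=H[:3,3]+d*((-.0177-H[1,3])/d[:,1])[:,None]
print(X, X[:4].mean(0),X[4:].mean(0))
h=(X[:4].mean(0)+X[4:].mean(0))/2
T=R.from_rotvec(c['tr']).as_matrix();g=np.array([.4882,.0192,0]);
w=c['tp']+T@h; print('hole world',w); print('shift tool',T.T@(g-w), 'axis y',T[:,1])
E
```

```text
[[-0.0048 -0.0177 -0.0057]
 [-0.0048 -0.0177  0.0067]
 [ 0.0084 -0.0177  0.0069]
 [ 0.0084 -0.0177 -0.0059]
 [-0.0204 -0.0177 -0.0134]
 [-0.0204 -0.0177  0.0144]
 [ 0.023  -0.0177  0.0147]
 [ 0.023  -0.0177 -0.0137]] [ 0.0018 -0.0177  0.0005] [ 0.0013 -0.0177  0.0005]
hole world [0.5578 0.0394 0.1968]
shift tool [-0.0665  0.1969  0.0284] axis y [-0.0012 -0.     -1.    ]
```

```bash
python3 -m handwheel '[[-0.0333,0,0.0142,0,0,0,0],[-0.0332,0,0.0142,0,0,0,0],[0,0.015,0,0,0,0,0],[0,0.012,0,0,0,0,0],[0,0,0,0,0,0,0],[0,0,0,0,0,0,0]]'
python3 - <<'E'
from look import *
np.set_printoptions(precision=4,suppress=True)
for n in('scene','side'):snap(n,n+'6.png')
s,c=snap('wrist','w6.png');c=load('w6.png')
T=R.from_rotvec(s['tcp_rot']).as_matrix();h=np.array([.0016,.0023,.0005])
print(s['tool_pos'],s['wrist_force'],'hole',s['tool_pos']+T@h,T.T@(np.array([.4882,.0192,.127])-s['tool_pos'])-h,s['q'][0]-s['q'][5])
a=load('scene6.png')['image'][90:190,170:300,::-1];b=load('side6.png')['image'][170:290,220:340,::-1]
cv2.imwrite('pics/z6.png',np.hstack([cv2.resize(a,(400,400)),cv2.resize(b,(400,400))]))
E
```

```text
time: 7.98
tool_pos: [0.4887, 0.0178, 0.1527]
tcp_rot: [-1.503, -0.539, 0.539]
wrist_force: [0.9, -0.1, -2.4]
width: 0.311
[0.4889 0.0177 0.1532] [ 1.1827  0.4411 -2.6569] hole [0.4898 0.0191 0.1509] [-0.0012  0.0239  0.0011] 2.2601090252400184
```

View pics/z6.png

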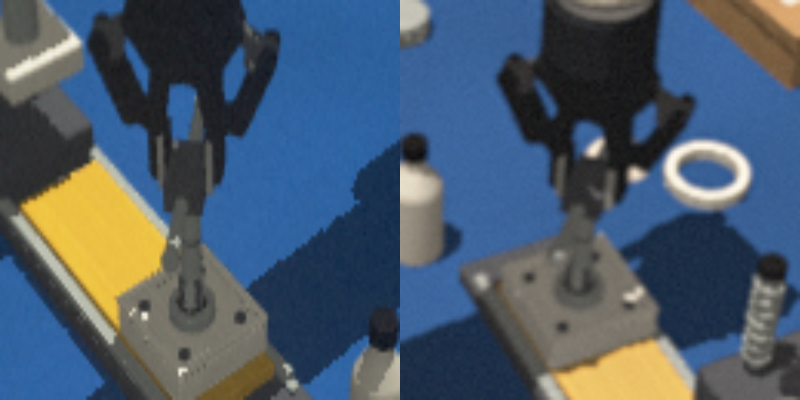

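View pics/w6.png

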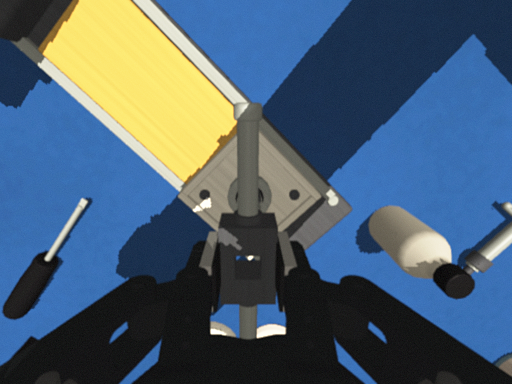

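The wrench is hovering above the tap, and the tap top shows through the hole at about (250,258). I'll trim by about 1 mm and lower gently.

```bash
python3 -m handwheel '[[-0.001,0.002,0.001,0,0,0,0],[0,0.003,0,0,0,0,0],[0,0.003,0,0,0,0,0],[0,0.002,0,0,0,0,0],[0,0,0,0,0,0,0]]'
python3 - <<'E'
from look import *
np.set_printoptions(precision=4,suppress=True)
s=bot.read_state();T=R.from_rotvec(s['tcp_rot']).as_matrix();h=np.array([.0016,.0023,.0005])
print(s['wrist_force'],s['torque'],'hole',s['tool_pos']+T@h,T.T@(np.array([.4882,.0192,.127])-s['tool_pos'])-h)
E
```

```text
time: 8.75
tool_pos: [0.4866, 0.0178, 0.1426]
tcp_rot: [-1.503, -0.539, 0.539]
wrist_force: [0.6, 0.7, -3.2]
width: 0.313
[ 0.6464  0.6599 -3.2344] [ 0.016  -0.0541 -0.0176] hole [0.4875 0.0192 0.1403] [ 0.0005  0.0133 -0.0005]
```

```bash
python3 -m handwheel '[[0,0.002,0,0,0,0,0],[0,0.003,0,0,0,0,0],[0,0.003,0,0,0,0,0],[0,0,0,0,0,0,0]]'
python3 - <<'E'
from look import *
np.set_printoptions(precision=4,suppress=True)
s=bot.read_state();T=R.from_rotvec(s['tcp_rot']).as_matrix();h=np.array([.0016,.0023,.0005])
print(s['wrist_force'],s['torque'],'hole',s['tool_pos']+T@h,T.T@(np.array([.4882,.0192,.127])-s['tool_pos'])-h)
E
```

```text
time: 9.25
tool_pos: [0.4866, 0.0178, 0.1344]
tcp_rot: [-1.502, -0.539, 0.539]
wrist_force: [0.6, -0.0, -3.5]
width: 0.312
[ 0.6184 -0.0214 -3.4865] [ 0.0239 -0.0731  0.0441] hole [0.4875 0.0192 0.1321] [ 0.0005  0.0051 -0.0005]
```

```bash
python3 -m handwheel '[[0,0.003,0,0,0,0,0],[0,0.0015,0,0,0,0,0],[0,0,0,0,0,0,0]]'
python3 - <<'E'
from look import *
np.set_printoptions(precision=4,suppress=True)
s=bot.read_state();T=R.from_rotvec(s['tcp_rot']).as_matrix();h=np.array([.0016,.0023,.0005])
print(s['wrist_force'],s['torque'],'hole',s['tool_pos']+T@h,T.T@(np.array([.4882,.0192,.127])-s['tool_pos'])-h)
E
python3 -m handwheel '[[0,0,0,0,0,0,0.6],[0,0,0,0,0,0,0.6],[0,0,0,0,0,0,0.6]]'
python3 - <<'E'
from look import *
s,c=snap('wrist','w7.png');print(s['tool_pos'],s['wrist_force'])
for n in('scene','side'):snap(n,n+'7.png')
a=load('scene7.png')['image'][90:190,170:300,::-1];b=load('side7.png')['image'][170:290,220:340,::-1]
cv2.imwrite('pics/z7.png',np.hstack([cv2.resize(a,(400,400)),cv2.resize(b,(400,400))]))
E
```

```text
time: 9.62
tool_pos: [0.4867, 0.0177, 0.1303]
tcp_rot: [-1.503, -0.539, 0.539]
wrist_force: [-0.4, 0.8, -3.5]
width: 0.31
[-0.3871  0.7863 -3.4941] [ 0.0295 -0.0769 -0.0124] hole [0.4876 0.0191 0.128 ] [ 0.0005  0.001  -0.0003]
time: 10.0
tool_pos: [0.4869, 0.0177, 0.1306]
tcp_rot: [-1.503, -0.54, 0.539]
wrist_force: [0.3, 0.1, 0.2]
width: 0.596
[0.48694823 0.01774474 0.13062715] [0.25681709 0.07712372 0.19177995]
```

View pics/w7.png

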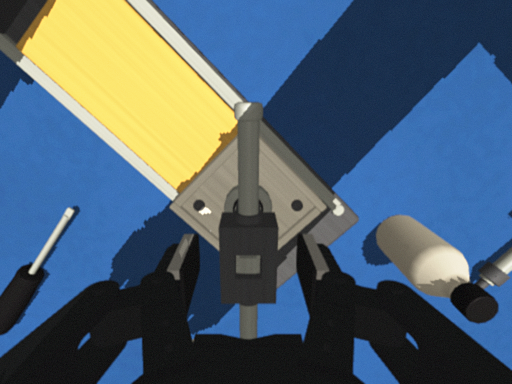

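View pics/z7.png

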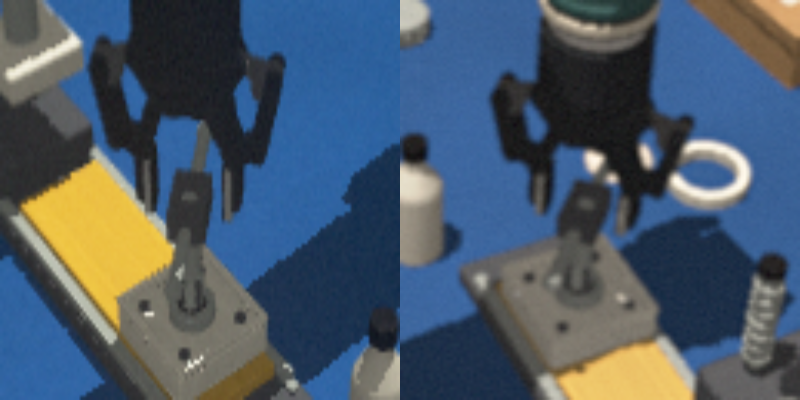

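The wrench is seated, with its hole around the square at about (248,265). I'll centre the tool on the axis, go down to mid-block, and regrip.

```bash
python3 -m handwheel '[[0.002,0.006,0,0,0,0,0.6],[0,0.006,0,0,0,0,0.6],[0,0,0,0,0,0,0.6],[0,0,0,0,0,0,0],[0,0,0,0,0,0,0],[0,0,0,0,0,0,0]]' 60
cat > st.py <<'E'
from look import *
np.set_printoptions(precision=4,suppress=True)
s=bot.read_state();T=R.from_rotvec(s['tcp_rot']).as_matrix()
print('F',s['wrist_force'],'M',s['torque'],'p',s['tool_pos'],'zyaw',np.arctan2(T[1,2],T[0,2]),'down',T[:,1],'q6',s['q'][5],'w',s['width'],'t',s['time'])
E
python3 st.py
```

```text
time: 10.9
tool_pos: [0.4882, 0.019, 0.1184]
tcp_rot: [-1.503, -0.539, 0.539]
wrist_force: [-0.8, 0.0, -0.3]
width: 0.318
F [-0.8469  0.0429 -0.2583] M [ 0.013   0.0331 -0.0213] p [0.4882 0.019  0.1184] zyaw 2.259964371519421 down [ 0.0002  0.     -1.    ] q6 -2.272004450258208 w 0.3182115388936188 t 10.9
```

```bash
python3 -m handwheel '[[0,0,0,0,0.1,0,0],[0,0,0,0,0.1,0,0],[0,0.0001,0,0,0.1,0,0],[0,0,0,0,0.1,0,0]]'
python3 st.py
```

```text
time: 11.4
tool_pos: [0.4885, 0.0193, 0.1184]
tcp_rot: [-1.559, -0.225, 0.224]
wrist_force: [0.7, 1.2, -0.6]
width: 0.322
F [ 0.7374  1.156  -0.5566] M [ 0.1372 -0.0828  0.2475] p [0.4885 0.0193 0.1184] zyaw 1.857297952687996 down [ 0.0007  0.0003 -1.    ] q6 -1.8692320252439714 w 0.32189093423954734 t 11.4
```

Torque is 0.25 N·m, as expected, with little side load. I'll continue the first half turn.

```bash
python3 -m handwheel '[[0,0.0001,0,0,0.17,0,0],[0,0,0,0,0.17,0,0],[0,0.0001,0,0,0.17,0,0],[0,0.0001,0,0,0.17,0,0],[0,0,0,0,0.17,0,0],[0,0.0001,0,0,0.17,0,0],[0,0.0001,0,0,0.17,0,0],[0,0,0,0,0.17,0,0]]'
python3 st.py
python3 -m handwheel '[[0,0.0001,0,0,0.17,0,0],[0,0,0,0,0.17,0,0],[0,0.0001,0,0,0.17,0,0],[0,0.0001,0,0,0.17,0,0],[0,0,0,0,0.17,0,0],[0,0.0001,0,0,0.17,0,0],[0,0.0001,0,0,0.17,0,0],[0,0,0,0,0.1,0,0]]'
python3 st.py
```

```text
time: 12.4
tool_pos: [0.4887, 0.0198, 0.1179]
tcp_rot: [-1.402, 0.837, -0.838]
wrist_force: [0.9, 2.9, -1.7]
width: 0.316
F [ 0.9133  2.9283 -1.6859] M [ 0.5005 -0.2335  0.2818] p [0.4887 0.0198 0.1179] zyaw 0.4947788760554953 down [ 0.0014  0.0012 -1.    ] q6 -0.5069297369085755 w 0.31587247179670624 t 12.4
time: 13.4
tool_pos: [0.4893, 0.0197, 0.1174]
tcp_rot: [-0.72, 1.764, -1.764]
wrist_force: [2.7, 3.0, -3.3]
width: 0.318
F [ 2.7285  3.0497 -3.3203] M [ 0.4499 -0.4386  0.1962] p [0.4893 0.0197 0.1174] zyaw -0.7934882841805204 down [ 0.0026  0.0011 -1.    ] q6 0.7813530437678238 w 0.31800859667897624 t 13.4
```

```bash
python3 -m handwheel '[[0,0.0001,0,0,0.16,0,0],[0,0,0,0,0,0,0]]'
python3 st.py
python3 - <<'E'
from look import *
s,c=snap('wrist','w8.png'); im=c['image'][215:325,195:300,::-1]
im=cv2.convertScaleAbs(im,alpha=2.2)
z=c['z_map'][215:325,195:300];o=np.clip((z-.12)/(.15-.12)*255,0,255).astype(np.uint8)
cv2.imwrite('pics/w8z.png',np.hstack([cv2.resize(im,(400,420),interpolation=2),cv2.cvtColor(cv2.resize(o,(400,420),interpolation=0),cv2.COLOR_GRAY2BGR)]))
E
```

```text
time: 13.65
tool_pos: [0.4892, 0.0196, 0.1173]
tcp_rot: [-0.597, 1.864, -1.864]
wrist_force: [3.7, 3.1, -3.4]
width: 0.316
F [ 3.6862  3.1108 -3.352 ] M [ 0.4735 -0.6235  0.1048] p [0.4892 0.0196 0.1173] zyaw -0.9483457017120437 down [ 0.0024  0.0009 -1.    ] q6 0.9362074892962172 w 0.3164696809925326 t 13.65
```

View pics/w8z.png

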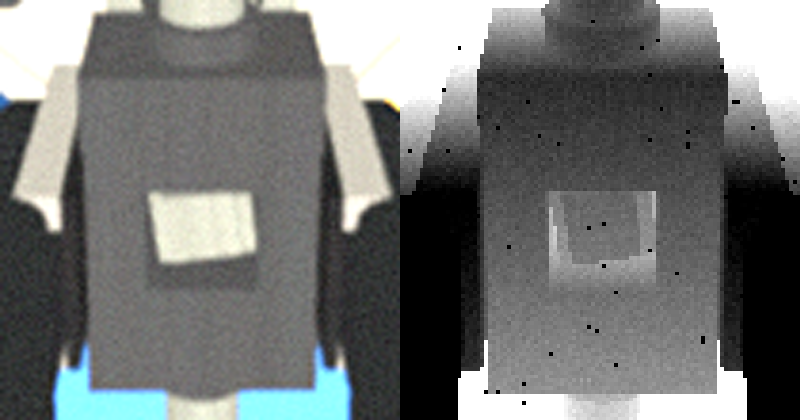

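The pilot sits skewed about 5° counter-clockwise in the hole, which is the expected forward-contact play. So the tap has turned about 179°. Now a quarter turn back, including the play.

```bash
python3 -m handwheel '[[0,0,0,0,-0.17,0,0],[0,-0.0001,0,0,-0.17,0,0],[0,0,0,0,-0.17,0,0],[0,-0.0001,0,0,-0.17,0,0],[0,0,0,0,-0.17,0,0],[0,-0.0001,0,0,-0.17,0,0],[0,0,0,0,-0.17,0,0],[0,-0.0001,0,0,-0.17,0,0]]'
python3 st.py
python3 -m handwheel '[[0,-0.0001,0,0,-0.17,0,0],[0,0,0,0,-0.17,0,0],[0,0,0,0,-0.03,0,0],[0,0,0,0,0,0,0]]'
python3 st.py
```

```text
time: 14.7
tool_pos: [0.4887, 0.0196, 0.1178]
tcp_rot: [-1.376, 0.896, -0.896]
wrist_force: [1.8, 2.8, -1.4]
width: 0.32
F [ 1.8068  2.7989 -1.3597] M [ 0.5739 -0.3845 -0.1867] p [0.4887 0.0196 0.1178] zyaw 0.41727301723893817 down [ 0.001   0.0014 -1.    ] q6 -0.42990316318152966 w 0.32023934713987556 t 14.7
time: 15.2
tool_pos: [0.4885, 0.0194, 0.1178]
tcp_rot: [-1.48, 0.619, -0.62]
wrist_force: [2.9, 4.2, 0.1]
width: 0.315
F [2.9144 4.1879 0.1388] M [ 0.7024 -0.3855 -0.2186] p [0.4885 0.0194 0.1178] zyaw 0.7783568806171951 down [ 0.0006  0.0008 -1.    ] q6 -0.79065962286587 w 0.3151212327846156 t 15.2
```

```bash
python3 -m handwheel '[[0,0,0,0,0.17,0,0],[0,0,0,0,0.17,0,0],[0,0.0001,0,0,0.17,0,0],[0,0.0001,0,0,0.17,0,0],[0,0,0,0,0.17,0,0],[0,0.0001,0,0,0.17,0,0],[0,0.0001,0,0,0.17,0,0],[0,0,0,0,0.17,0,0]]'
python3 st.py
python3 -m handwheel '[[0,0.0001,0,0,0.17,0,0],[0,0,0,0,0.17,0,0],[0,0,0,0,0.04,0,0],[0,0,0,0,0,0,0]]'
python3 st.py
python3 -m handwheel '[[0,0,0,0,0,0,0.6],[0,0,0,0,0,0,0.6],[0,0,0,0,0,0,0.7]]'
python3 st.py
```

```text
time: 16.2
tool_pos: [0.489, 0.0195, 0.1174]
tcp_rot: [-0.87, 1.626, -1.626]
wrist_force: [4.8, 5.6, -2.3]
width: 0.313
F [ 4.7898  5.586  -2.299 ] M [ 0.8017 -0.6242  0.2342] p [0.489  0.0195 0.1174] zyaw -0.5860759897817389 down [ 0.0018  0.0005 -1.    ] q6 0.5742080143888079 w 0.3131990784284655 t 16.2
time: 16.7
tool_pos: [0.4891, 0.0193, 0.1173]
tcp_rot: [-0.587, 1.872, -1.873]
wrist_force: [4.3, 4.2, -2.5]
width: 0.316
F [ 4.3362  4.1538 -2.4897] M [ 0.7686 -0.6747  0.2101] p [0.4891 0.0193 0.1173] zyaw -0.9609184867523927 down [ 0.002   0.0004 -1.    ] q6 0.9490421247402976 w 0.31633214143205163 t 16.7
time: 17.08
tool_pos: [0.4878, 0.0187, 0.1169]
tcp_rot: [-0.591, 1.873, -1.873]
wrist_force: [0.3, 0.2, 0.2]
width: 0.699
F [0.266  0.1676 0.1811] M [-0.02    0.0018 -0.0044] p [0.4878 0.0187 0.1169] zyaw -0.9602564383082419 down [-0.0008 -0.0005 -1.    ] q6 0.9482141367508545 w 0.6992448483612078 t 17.075
```

```bash
python3 -m handwheel '[[0,-0.02,0,0,0,0,0.7],[0,-0.022,0,0,0,0,0.7],[0,0,0,0,-0.175,0,0.7],[0,0,0,0,-0.175,0,0.7],[0,0,0,0,-0.175,0,0.7],[0,0,0,0,-0.175,0,0.7],[0,0,0,0,-0.175,0,0.7],[0,0,0,0,-0.175,0,0.7]]'
python3 st.py
python3 -m handwheel '[[0,0,0,0,-0.175,0,0.7],[0,0,0,0,-0.175,0,0.7],[0,0,0,0,-0.175,0,0.7],[0,0,0,0,-0.175,0,0.7],[0,0,0,0,-0.175,0,0.7],[0,0,0,0,-0.175,0,0.7],[0,0,0,0,-0.175,0,0.7],[0,0,0,0,-0.175,0,0.7]]'
python3 -m handwheel '[[0,0,0,0,-0.175,0,0.7],[0,0,0,0,-0.175,0,0.7],[0,0,0,0,-0.175,0,0.7],[0,0,0,0,-0.168,0,0.7],[0,0,0,0,0,0,0.7]]'
python3 st.py
python3 - <<'E'
from look import *
s,c=snap('wrist','w9.png')
E
```

```text
time: 18.08
tool_pos: [0.4879, 0.0188, 0.159]
tcp_rot: [-1.254, 1.139, -1.138]
wrist_force: [0.6, 0.4, -0.9]
width: 0.7
F [ 0.5639  0.4261 -0.8512] M [-0.0104 -0.0178  0.0311] p [0.4879 0.0188 0.159 ] zyaw 0.09556068325030817 down [-0.0006 -0.0004 -1.    ] q6 -0.10760152796457052 w 0.6996955587801813 t 18.075
time: 19.08
tool_pos: [0.4879, 0.0188, 0.159]
tcp_rot: [-1.57, 0.06, -0.059]
wrist_force: [-0.1, -0.1, -0.0]
width: 0.699
time: 19.7
tool_pos: [0.488, 0.0188, 0.159]
tcp_rot: [-1.518, -0.478, 0.478]
wrist_force: [-0.2, 0.1, 0.2]
width: 0.698
F [-0.2324  0.0514  0.1604] M [-0.0167 -0.0233  0.0089] p [0.488  0.0188 0.159 ] zyaw 2.181007550813979 down [-0.0005 -0.0003 -1.    ] q6 -2.193079955088039 w 0.6983946550283078 t 19.7
```

View pics/w9.png

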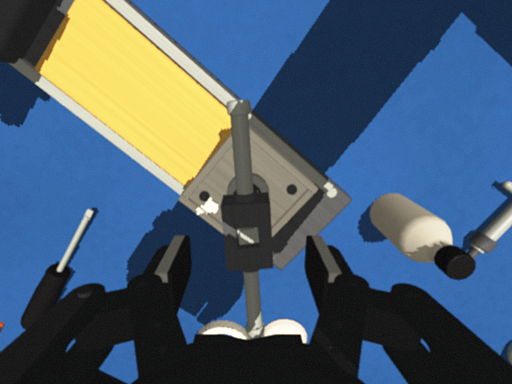

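The wrench arms run from (240,105) to (258,335). It relaxed about 0.08 rad back within its play when released. I'll align with it, centre and regrip.

```bash
python3 -m handwheel '[[0.001,0.015,0,0,-0.075,0,0.7],[0,0.02,0,0,0,0,0.7],[0,0.007,0,0,0,0,0.7],[0,0,0,0,0,0,0],[0,0,0,0,0,0,0],[0,0,0,0,0,0,0]]' 60
python3 st.py
python3 - <<'E'
from look import *
s,c=snap('wrist','w10.png'); im=c['image'][215:325,195:300,::-1]
im=cv2.convertScaleAbs(im,alpha=2.2)
z=c['z_map'][215:325,195:300];o=np.clip((z-.12)/(.15-.12)*255,0,255).astype(np.uint8)
cv2.imwrite('pics/w10z.png',np.hstack([cv2.resize(im,(400,420),interpolation=2),cv2.cvtColor(cv2.resize(o,(400,420),interpolation=0),cv2.COLOR_GRAY2BGR)]))
E
```

```text
time: 20.5
tool_pos: [0.4896, 0.0196, 0.1179]
tcp_rot: [-1.504, -0.539, 0.537]
wrist_force: [0.2, 0.9, 0.5]
width: 0.32
F [0.2498 0.8571 0.4865] M [ 0.0162  0.0717 -0.0026] p [0.4896 0.0196 0.1179] zyaw 2.257676132301068 down [ 0.0013 -0.     -1.    ] q6 -2.2684814660578905 w 0.3198406964106306 t 20.5
```

View pics/w10z.png

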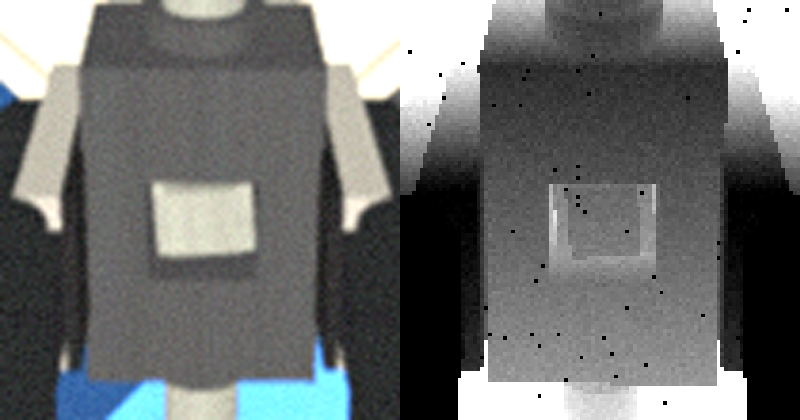

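```bash
python3 -m handwheel '[[0,0,0,0,0.17,0,0],[0,0,0,0,0.17,0,0],[0,0.0001,0,0,0.17,0,0],[0,0.0001,0,0,0.17,0,0],[0,0,0,0,0.17,0,0],[0,0.0001,0,0,0.17,0,0],[0,0.0001,0,0,0.17,0,0],[0,0.0001,0,0,0.17,0,0]]'
python3 st.py
python3 -m handwheel '[[0,0.0001,0,0,0.17,0,0],[0,0,0,0,0.13,0,0],[0,0,0,0,0,0,0]]'
python3 st.py
```

```text
time: 21.55
tool_pos: [0.4895, 0.0195, 0.1173]
tcp_rot: [-1.505, 0.529, -0.531]
wrist_force: [-1.0, 0.1, 2.1]
width: 0.313
F [-1.035   0.0919  2.1493] M [-0.0591  0.133   0.2421] p [0.4895 0.0195 0.1173] zyaw 0.8930304235199396 down [ 0.0012 -0.0004 -1.    ] q6 -0.9035420483243979 w 0.31321625940800424 t 21.55
time: 21.92
tool_pos: [0.4895, 0.0195, 0.1172]
tcp_rot: [-1.435, 0.756, -0.758]
wrist_force: [-1.3, -0.1, 2.2]
width: 0.318
F [-1.3097 -0.108   2.1999] M [-0.0729  0.1339  0.087 ] p [0.4895 0.0195 0.1172] zyaw 0.5995472111327873 down [ 0.0011 -0.0003 -1.    ] q6 -0.6102004517800182 w 0.31751032982138827 t 21.925
```

```bash
python3 -m handwheel '[[0,0,0,0,-0.17,0,0],[0,-0.0001,0,0,-0.17,0,0],[0,0,0,0,-0.17,0,0],[0,-0.0001,0,0,-0.17,0,0],[0,0,0,0,-0.17,0,0],[0,-0.0001,0,0,-0.17,0,0],[0,0,0,0,-0.17,0,0],[0,-0.0001,0,0,-0.17,0,0]]'
python3 st.py
python3 -m handwheel '[[0,-0.0001,0,0,-0.17,0,0],[0,0,0,0,-0.17,0,0],[0,0,0,0,-0.03,0,0],[0,0,0,0,0,0,0]]'
python3 st.py
```

```text
time: 22.92
tool_pos: [0.4895, 0.0197, 0.1176]
tcp_rot: [-1.548, -0.31, 0.309]
wrist_force: [-1.5, 0.4, 2.0]
width: 0.321
F [-1.502   0.4234  1.9648] M [ 0.0293  0.1007 -0.2596] p [0.4895 0.0197 0.1176] zyaw 1.9653187828852603 down [ 0.0011  0.0004 -1.    ] q6 -1.9764599636406124 w 0.32051710745191775 t 22.925
time: 23.42
tool_pos: [0.4896, 0.0197, 0.1177]
tcp_rot: [-1.489, -0.592, 0.59]
wrist_force: [-0.2, 0.9, 5.7]
width: 0.321
F [-0.1711  0.8942  5.6728] M [ 0.028   0.2116 -0.2066] p [0.4896 0.0197 0.1177] zyaw 2.3264168807585035 down [ 0.0012  0.0003 -1.    ] q6 -2.337378217363261 w 0.32055873556360176 t 23.425
```

Tap at about 180° again. Next is the third forward stroke: quickly to about 315°, then small steps while watching torque.

```bash
python3 -m handwheel '[[0,0,0,0,0.17,0,0],[0,0,0,0,0.17,0,0],[0,0.0001,0,0,0.17,0,0],[0,0.0001,0,0,0.17,0,0],[0,0,0,0,0.17,0,0],[0,0.0001,0,0,0.17,0,0],[0,0.0001,0,0,0.17,0,0],[0,0.0001,0,0,0.17,0,0]]'
python3 st.py
python3 -m handwheel '[[0,0,0,0,0.17,0,0],[0,0.0001,0,0,0.17,0,0],[0,0.0001,0,0,0.17,0,0],[0,0.0001,0,0,0.17,0,0],[0,0,0,0,0.17,0,0],[0,0.0001,0,0,0.17,0,0],[0,0,0,0,0.08,0,0]]'
python3 st.py
```

```text
time: 24.42
tool_pos: [0.4896, 0.0195, 0.1172]
tcp_rot: [-1.518, 0.476, -0.478]
wrist_force: [-1.3, -0.5, 5.9]
width: 0.317
F [-1.2592 -0.5499  5.8813] M [-0.0636  0.2083  0.2405] p [0.4896 0.0195 0.1172] zyaw 0.9620255603102214 down [ 0.0012 -0.0006 -1.    ] q6 -0.9723773258474211 w 0.3171043641232653 t 24.425
time: 25.3
tool_pos: [0.4894, 0.0194, 0.1168]
tcp_rot: [-1.142, 1.308, -1.309]
wrist_force: [-1.2, 0.5, 6.4]
width: 0.316
F [-1.2422  0.5373  6.3738] M [-0.0322  0.3467  0.2075] p [0.4894 0.0194 0.1168] zyaw -0.13578193768191116 down [ 0.0009 -0.0006 -1.    ] q6 0.1254004356499651 w 0.3158403042882182 t 25.3
```

```bash
cat > chk.py <<'E'
from look import *
s=bot.read_state();T=R.from_rotvec(s['tcp_rot']).as_matrix();m=s['torque'][2]
print('Mz %.3f zyaw %.3f t %.2f'%(m,np.arctan2(T[1,2],T[0,2]),s['time']));sys.exit(0 if m<.34 else 3)
E
for i in 1; do python3 -m handwheel '[[0,0,0,0,0.025,0,0],[0,0,0,0,0.025,0,0]]' >/dev/null; python3 chk.py; done; python3 st.py
```

```text
Mz 0.262 zyaw -0.183 t 25.55
F [-1.5526  0.1325  6.3269] M [-0.0754  0.2818  0.2624] p [0.4894 0.0194 0.1168] zyaw -0.18324482042960624 down [ 0.0008 -0.0006 -1.    ] q6 0.17287818449166903 w 0.3142346914043057 t 25.55
```

```bash
H='python3 -m handwheel'; python3 -m handwheel '[[0,0,0,0,0.025,0,0],[0,0,0,0,0.025,0,0]]' >/dev/null && python3 chk.py && python3 -m handwheel '[[0,0,0,0,0.025,0,0],[0,0,0,0,0.025,0,0]]' >/dev/null && python3 chk.py && python3 -m handwheel '[[0,0,0,0,0.025,0,0],[0,0.0001,0,0,0.025,0,0]]' >/dev/null && python3 chk.py && python3 -m handwheel '[[0,0,0,0,0.02,0,0],[0,0,0,0,0.02,0,0]]' >/dev/null && python3 chk.py && python3 -m handwheel '[[0,0,0,0,0.02,0,0],[0,0,0,0,0.02,0,0]]' >/dev/null && python3 chk.py; python3 st.py
```

```text
Mz 0.203 zyaw -0.233 t 25.80
Mz 0.224 zyaw -0.283 t 26.05
Mz 0.236 zyaw -0.333 t 26.30
Mz 0.183 zyaw -0.373 t 26.55
Mz 0.269 zyaw -0.413 t 26.80
F [-1.5889 -0.0507  5.2662] M [-0.0385  0.3135  0.2688] p [0.4894 0.0194 0.1167] zyaw -0.413108378014943 down [ 0.0007 -0.0006 -1.    ] q6 0.402699243627101 w 0.3205738106933249 t 26.8
```

```bash
python3 -m handwheel '[[0,0,0,0,0.02,0,0],[0,0,0,0,0.02,0,0]]' >/dev/null && python3 chk.py && python3 -m handwheel '[[0,0,0,0,0.02,0,0],[0,0,0,0,0.02,0,0]]' >/dev/null && python3 chk.py && python3 -m handwheel '[[0,0,0,0,0.02,0,0],[0,0.0001,0,0,0.02,0,0]]' >/dev/null && python3 chk.py && python3 -m handwheel '[[0,0,0,0,0.02,0,0],[0,0,0,0,0.02,0,0]]' >/dev/null && python3 chk.py && python3 -m handwheel '[[0,0,0,0,0.02,0,0],[0,0,0,0,0.02,0,0]]' >/dev/null && python3 chk.py && python3 -m handwheel '[[0,0,0,0,0.02,0,0],[0,0,0,0,0.02,0,0]]' >/dev/null && python3 chk.py && python3 -m handwheel '[[0,0,0,0,0.02,0,0],[0,0,0,0,0.02,0,0]]' >/dev/null && python3 chk.py ; python3 st.py
```

```text
Mz 0.220 zyaw -0.453 t 27.05
Mz 0.255 zyaw -0.493 t 27.30
Mz 0.209 zyaw -0.533 t 27.55
Mz 0.234 zyaw -0.573 t 27.80
Mz 0.241 zyaw -0.613 t 28.05
Mz 0.177 zyaw -0.653 t 28.30
Mz 0.168 zyaw -0.693 t 28.55
F [-2.8878  0.2522  5.3864] M [-0.027   0.393   0.1677] p [0.4894 0.0195 0.1166] zyaw -0.6931098990057583 down [ 0.0007 -0.0005 -1.    ] q6 0.6826945821043968 w 0.31474292638924567 t 28.55
```

```bash
python3 -m handwheel '[[0,0,0,0,0.02,0,0],[0,0,0,0,0.02,0,0]]' >/dev/null && python3 chk.py && python3 -m handwheel '[[0,0,0,0,0.02,0,0],[0,0,0,0,0.02,0,0]]' >/dev/null && python3 chk.py && python3 -m handwheel '[[0,0,0,0,0.02,0,0],[0,0.0001,0,0,0.02,0,0]]' >/dev/null && python3 chk.py && python3 -m handwheel '[[0,0,0,0,0.02,0,0],[0,0,0,0,0.02,0,0]]' >/dev/null && python3 chk.py && python3 -m handwheel '[[0,0,0,0,0.02,0,0],[0,0,0,0,0.02,0,0]]' >/dev/null && python3 chk.py && python3 -m handwheel '[[0,0,0,0,0.02,0,0],[0,0,0,0,0.02,0,0]]' >/dev/null && python3 chk.py && python3 -m handwheel '[[0,0,0,0,0.02,0,0],[0,0,0,0,0.02,0,0]]' >/dev/null && python3 chk.py ; python3 st.py
```

```text
Mz 0.228 zyaw -0.733 t 28.80
Mz 0.225 zyaw -0.773 t 29.05
Mz 0.177 zyaw -0.813 t 29.30
Mz 0.207 zyaw -0.853 t 29.55
Mz 0.211 zyaw -0.893 t 29.80
Mz 0.213 zyaw -0.933 t 30.05
Mz 0.172 zyaw -0.973 t 30.30
F [-1.0714 -0.1245  5.5407] M [0.0464 0.2887 0.1724] p [0.4893 0.0195 0.1164] zyaw -0.9730861340666053 down [ 0.0005 -0.0005 -1.    ] q6 0.9626814170549278 w 0.3159592861991714 t 30.3
```

Half a turn is done with no bottom yet, so I'll go back a quarter turn and then forward again.

```bash
python3 -m handwheel '[[0,0,0,0,-0.17,0,0],[0,-0.0001,0,0,-0.17,0,0],[0,0,0,0,-0.17,0,0],[0,-0.0001,0,0,-0.17,0,0],[0,0,0,0,-0.17,0,0],[0,-0.0001,0,0,-0.17,0,0],[0,0,0,0,-0.17,0,0],[0,-0.0001,0,0,-0.17,0,0]]'
python3 st.py
python3 -m handwheel '[[0,-0.0001,0,0,-0.17,0,0],[0,-0.0001,0,0,-0.17,0,0],[0,0,0,0,-0.03,0,0],[0,0,0,0,0,0,0]]'
python3 st.py
python3 -m handwheel '[[0,0,0,0,0.17,0,0],[0,0,0,0,0.17,0,0],[0,0.0001,0,0,0.17,0,0],[0,0.0001,0,0,0.17,0,0],[0,0,0,0,0.17,0,0],[0,0.0001,0,0,0.17,0,0],[0,0.0001,0,0,0.17,0,0],[0,0.0001,0,0,0.17,0,0]]'
python3 st.py
python3 -m handwheel '[[0,0.0001,0,0,0.15,0,0],[0,0,0,0,0.04,0,0]]'; python3 st.py
```

```text
time: 31.3
tool_pos: [0.4895, 0.0195, 0.1169]
tcp_rot: [-1.369, 0.915, -0.917]
wrist_force: [-1.5, 1.2, 5.4]
width: 0.318
F [-1.4916  1.1641  5.4116] M [-0.0831  0.1397 -0.2239] p [0.4895 0.0195 0.1169] zyaw 0.3916466832071255 down [ 0.0011 -0.0002 -1.    ] q6 -0.40252700491258836 w 0.3178784053105835 t 31.3
time: 31.8
tool_pos: [0.4896, 0.0195, 0.1171]
tcp_rot: [-1.475, 0.635, -0.637]
wrist_force: [-0.2, -0.2, 4.9]
width: 0.312
F [-0.1859 -0.2035  4.8971] M [-0.0243  0.1665 -0.1637] p [0.4896 0.0195 0.1171] zyaw 0.7564876225551715 down [ 0.0012 -0.0002 -1.    ] q6 -0.7673373341388114 w 0.3122721209370881 t 31.8
time: 32.8
tool_pos: [0.4894, 0.0195, 0.1166]
tcp_rot: [-0.857, 1.64, -1.642]
wrist_force: [-2.7, 0.1, 6.6]
width: 0.319
F [-2.7078  0.091   6.5809] M [-0.0351  0.3219  0.2078] p [0.4894 0.0195 0.1166] zyaw -0.6080145578206282 down [ 0.0007 -0.0006 -1.    ] q6 0.5976570104529391 w 0.3187242525254923 t 32.8
time: 33.05
tool_pos: [0.4894, 0.0195, 0.1165]
tcp_rot: [-0.722, 1.765, -1.767]
wrist_force: [-2.2, -0.2, 5.4]
width: 0.313
F [-2.2427 -0.1831  5.4301] M [-0.0706  0.2713  0.2179] p [0.4894 0.0195 0.1165] zyaw -0.794617760803748 down [ 0.0007 -0.0006 -1.    ] q6 0.7842571849728207 w 0.3134807351786762 t 33.05
```

```bash
python3 -m handwheel '[[0,0,0,0,0.04,0,0],[0,0,0,0,0.04,0,0]]' >/dev/null && python3 chk.py && python3 -m handwheel '[[0,0,0,0,0.04,0,0],[0,0,0,0,0.02,0,0]]' >/dev/null && python3 chk.py && python3 -m handwheel '[[0,0,0,0,0.02,0,0],[0,0.0001,0,0,0.02,0,0]]' >/dev/null && python3 chk.py && python3 -m handwheel '[[0,0,0,0,0.02,0,0],[0,0,0,0,0.02,0,0]]' >/dev/null && python3 chk.py && python3 -m handwheel '[[0,0,0,0,0.02,0,0],[0,0,0,0,0.02,0,0]]' >/dev/null && python3 chk.py && python3 -m handwheel '[[0,0,0,0,0.02,0,0],[0,0.0001,0,0,0.02,0,0]]' >/dev/null && python3 chk.py && python3 -m handwheel '[[0,0,0,0,0.02,0,0],[0,0,0,0,0.02,0,0]]' >/dev/null && python3 chk.py && python3 -m handwheel '[[0,0,0,0,0.02,0,0],[0,0,0,0,0.02,0,0]]' >/dev/null && python3 chk.py ; python3 st.py
```

```text
Mz 0.208 zyaw -0.874 t 33.30
Mz 0.210 zyaw -0.933 t 33.55
Mz 0.238 zyaw -0.973 t 33.80
Mz 0.185 zyaw -1.013 t 34.05
Mz 0.232 zyaw -1.053 t 34.30
Mz 0.179 zyaw -1.093 t 34.55
Mz 0.242 zyaw -1.133 t 34.80
Mz 0.219 zyaw -1.173 t 35.05
F [-3.6344 -0.0153  6.8899] M [-0.0252  0.3479  0.2194] p [0.4893 0.0195 0.1164] zyaw -1.1731176162168653 down [ 0.0006 -0.0005 -1.    ] q6 1.1626937637165886 w 0.31676287023881405 t 35.05
```

```bash
python3 -m handwheel '[[0,0,0,0,0.02,0,0],[0,0,0,0,0.02,0,0]]' >/dev/null && python3 chk.py && python3 -m handwheel '[[0,0,0,0,0.02,0,0],[0,0.0001,0,0,0.02,0,0]]' >/dev/null && python3 chk.py && python3 -m handwheel '[[0,0,0,0,0.02,0,0],[0,0,0,0,0.02,0,0]]' >/dev/null && python3 chk.py && python3 -m handwheel '[[0,0,0,0,0.02,0,0],[0,0,0,0,0.02,0,0]]' >/dev/null && python3 chk.py && python3 -m handwheel '[[0,0,0,0,0.02,0,0],[0,0.0001,0,0,0.02,0,0]]' >/dev/null && python3 chk.py && python3 -m handwheel '[[0,0,0,0,0.02,0,0],[0,0,0,0,0.02,0,0]]' >/dev/null && python3 chk.py && python3 -m handwheel '[[0,0,0,0,0.02,0,0],[0,0,0,0,0.02,0,0]]' >/dev/null && python3 chk.py ; python3 st.py
```

```text
Mz 0.155 zyaw -1.213 t 35.30
Mz 0.241 zyaw -1.253 t 35.55
Mz 0.188 zyaw -1.293 t 35.80
Mz 0.261 zyaw -1.333 t 36.05
Mz 0.205 zyaw -1.373 t 36.30
Mz 0.204 zyaw -1.413 t 36.55
Mz 0.239 zyaw -1.453 t 36.80
F [-3.0093  0.3319  7.3984] M [0.0151 0.364  0.2385] p [0.4893 0.0195 0.1162] zyaw -1.4531022467539012 down [ 0.0006 -0.0004 -1.    ] q6 1.4427106450143392 w 0.32076646974742795 t 36.8
```

```bash
python3 -m handwheel '[[0,0,0,0,0.015,0,0],[0,0,0,0,0.015,0,0]]' >/dev/null && python3 chk.py && python3 -m handwheel '[[0,0,0,0,0.015,0,0],[0,0.0001,0,0,0.015,0,0]]' >/dev/null && python3 chk.py && python3 -m handwheel '[[0,0,0,0,0.015,0,0],[0,0,0,0,0.015,0,0]]' >/dev/null && python3 chk.py && python3 -m handwheel '[[0,0,0,0,0.015,0,0],[0,0,0,0,0.015,0,0]]' >/dev/null && python3 chk.py && python3 -m handwheel '[[0,0,0,0,0.015,0,0],[0,0,0,0,0.015,0,0]]' >/dev/null && python3 chk.py && python3 -m handwheel '[[0,0,0,0,0.015,0,0],[0,0,0,0,0.015,0,0]]' >/dev/null && python3 chk.py; python3 st.py
```

```text
Mz 0.171 zyaw -1.483 t 37.05
Mz 0.363 zyaw -1.513 t 37.30
F [-2.7791  1.3255  7.8419] M [0.0223 0.4229 0.3633] p [0.4894 0.0196 0.1162] zyaw -1.512680342548418 down [ 0.0007 -0.0004 -1.    ] q6 1.5023398003399748 w 0.31331146035228297 t 37.3
```

```bash
python3 -m handwheel '[[0,0,0,0,0,0,0]]' >/dev/null; python3 chk.py;  python3 -m handwheel '[[0,0,0,0,0.01,0,0]]' >/dev/null; python3 chk.py; python3 -m handwheel '[[0,0,0,0,0,0,0]]' >/dev/null; python3 chk.py
```

```text
Mz 0.308 zyaw -1.512 t 37.42
Mz 0.402 zyaw -1.522 t 37.55
Mz 0.379 zyaw -1.522 t 37.67
```

The torque has climbed from about 0.21 to 0.39 N·m and holds there, which is the bottom. I'll stop here, release and lift clear.

```bash
python3 -m handwheel '[[0,0,0,0,0,0,0.4],[0,0,0,0,0,0,0.7],[0,0,0,0,0,0,0.7],[0,-0.015,0,0,0,0,0.7],[0,-0.03,0,0,0,0,0.7],[0,-0.05,0,0,0,0,0.7],[0,0,0,0,0,0,0.7]]'
python3 st.py
python3 - <<'E'
from look import *
s,c=snap('wrist','w11.png')
for n in('scene','side'):snap(n,n+'11.png')
c=load('w11.png');P=cloud(c);near=(c['z_map']>0)&(abs(P[...,0]-.489)<.03)&(abs(P[...,1]-.0195)<.03)
m=near&(P[...,2]>.1405)&(P[...,2]<.155);print('block top z',np.median(P[m][:,2]),m.sum())
X=P[m][:,:2];print(cv2.minAreaRect((X*1000).astype(np.float32)))
a=load('scene11.png')['image'];b=load('side11.png')['image'][:,:,::-1]
cv2.imwrite('pics/z11.png',np.hstack([cv2.resize(a[90:190,170:300,::-1],(400,400)),cv2.resize(b[170:290,220:340],(400,400))]))
E
```

```text
time: 38.55
tool_pos: [0.4929, 0.0196, 0.2165]
tcp_rot: [-0.041, 2.191, -2.192]
wrist_force: [0.6, 0.6, -0.7]
width: 0.698
F [ 0.5765  0.5512 -0.7026] M [ 0.0343 -0.0077  0.0065] p [0.4929 0.0196 0.2165] zyaw -1.522057983263749 down [ 0.0109 -0.0001 -0.9999] q6 1.5112829838100303 w 0.6976319243336099 t 38.55
block top z 0.14493742005344598 1904
((488.9450988769531, 19.66762351989746), (59.45912170410156, 28.0145263671875), 7.218755722045898)
```

View pics/w11.png

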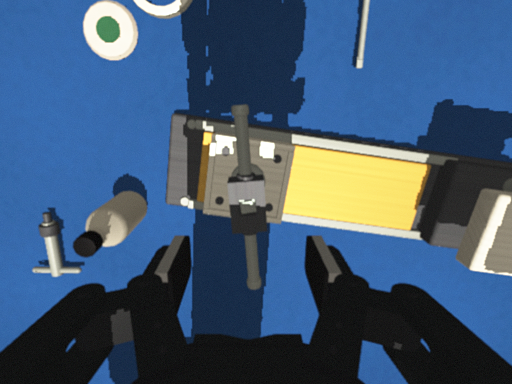

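View pics/z11.png

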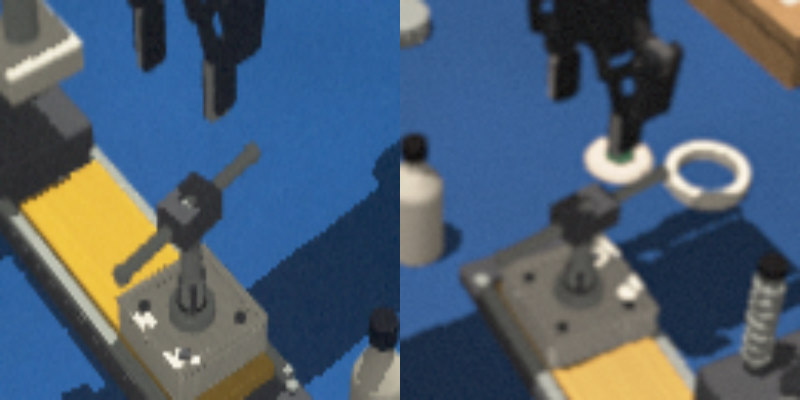

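View pics/scene11.png

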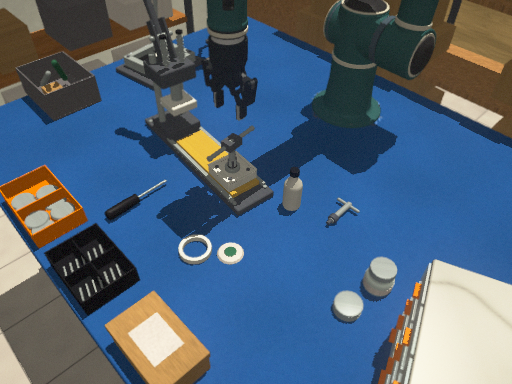

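The wrench sits level on the tap. Its block top is at z ≈ 0.145, against 0.144 expected when home. The bystanders are unmoved and the gripper is clear, so I'll hand in.

```bash
python3 -c "
from workcell import workorder
print(workorder.finish_job())"
```

```text
the job is handed in; nothing more can be done
None
```

I put the tap wrench over the tap's square and chased the thread to the bottom of the hole; the job is handed in at about 38.7 s of robot time.

**Strokes:** I went half a turn forward and a quarter back three times, then forward until the tap bottomed. Partway through the second forward stroke I released and regripped the wrench, because the last joint was running out of range.

**Bottom:** Turning took roughly 0.16–0.26 N·m. At about 1.09 turns, worked out from wrench angle less the play, it rose to about 0.39 N·m and held when I paused. To confirm it wasn't noise, I turned 0.01 rad further after the first rise. The highest reading was 0.40 N·m, well under the 0.8 N·m at which the tap snaps.

**Last checks:**
- **Wrench:** it sits level on the tap, with its top at 145 mm against about 144 mm expected when it is home.
- **Bystanders:** in the final scene picture they look to be where they started. I compared them by eye and did not measure.
- **Gripper:** it is open and well above the wrench, touching nothing.

**Doubts:**
- **Wrench slip-back:** at the regrip it had turned back about 0.08 rad within its play, and the tap may have been 2–3° short at that point.
- **Tap angle:** I did not measure the tap's final angle separately.

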